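Kit a flange cover and present its bolt jar

ROBOT

A 6-joint arm with a two-finger parallel gripper is mounted at the origin on the work surface. World frame = base frame: x ahead of the robot, y to its left, z up, the work surface at z = 0. Lengths are in m, angles in degrees, forces in N, time in s.
With the tool pointing down it reaches from about 0.25 to 0.725 m from the base axis. Payload 9.7 kg.
Tool frame: the origin (TCP) lies midway between the tips of the shut fingers; the grasp point (between the pads) lies 19 mm behind it; x points along the fingers, y is the direction in which the jaws open and shut, and the axes are right-handed (so a half turn about x gives the same grasp; the last joint's range is limited). The gripper opens to 85 mm and grips with 20 to 120 N. Pads are 22 mm wide; open, the fingers measure 114 mm over their backs; the gripper's body (76 mm by 85 mm) begins 54 mm behind the grasp point. The pads swing forward as they close: fully open they stand 13 mm farther back than shut.
Start: joints at [-69.672, 4.979, 10.078, 95.1, 0, 90], TCP at [0.191, -0.516, 0.231] pointing down, gripper open.
Joint ranges: [-179.16, 179.16], [-48.56, 103.87], [-65.8, 70.77], [-126.05, 130.52], [-82.76, 87.17], [-180, 180]. Speed limits (degrees/s): [127.2, 127.2, 147.25, 180, 180, 180].

INTERFACE

Orientations are given as [roll, pitch, yaw] about the fixed x, y, z axes, in that order (R = Rz(yaw) Ry(pitch) Rx(roll)).
In Python, from workcell import bot, cams gives the robot as it stands.
- The arm moves only by the tool apply_moves, never from a script. Its argument "commands" is a list of rows, each a list of 5 numbers: the shift along the tool's x, y, z in m, then the turn about the tool's x in rad, then the opening, from -1 (shut) to 1 (fully open). In form: [[tx, ty, tz, roll, hand], ...]. A call has 1 to 12 rows; each row is the pose to reach, as a shift and turn from the pose measured when the call began, along the tool's axes at that moment; what a row does not reach only later rows make up. A row lasts 1/10 s, in which the tool goes at most 50 mm and 8.59 degrees, less where a joint would pass 70% of its speed; a pose out of reach is approached as far as the arm can. A call with a gripper value outside its range is refused whole. The fingers move at their own pace and stop on an object; "newtons" is the grip in N (left out, the last holds). Time passes only in rows, so rows that repeat a pose let the fingers close. It gives the time, the measured TCP pose, the force and the opening at its end, in the units of the state.
- bot.get_obs(): the state, without advancing time (a new reading comes with each control period).
- cams.camera(name): name is "side" or "top"; returns a dict with "frame" (400x640x3 uint8, blue, green, red), "depth" (400x640 float32, m along the optical axis (not along the pixel's ray), 0 where there is no reading), "camera_matrix" (3x3 intrinsics, pixels), "R" (3x3) and "t" (3): a world point X has camera coordinates R X + t. Camera axes: x right, y down, z forward; pixel columns grow to the right and rows downward; lengths in m; the calibration is good to about 2 mm. A picture is of the moment at which its call begins.
- bot.job_done(): hands the job in, once; it reports no verdict.
Trained networks look in the newest picture that a camera, given by its name, has taken for a name from the list of things; names that differ only in an ending like _2 or _b are one class to them, and where a whole thing is asked for, a point or a joint stands for the part that bears it (a point fixed in the world has none). Each returns a list of dicts, best first, with "confidence" (0 to 1); they miss things now and then, are a little off and sometimes report something else, mostly with a low value. They report only what shows in the picture. A call takes as long as a camera call. They do not tell look-alikes from the thing itself.
- cams.spot_in(name, camera): "rect" ([left, top, right, bottom] in pixels, round what is visible of it).
The state is a dict: "time": time; "q": joint angles; "qd": joint speeds; "joint_efforts": joint torques, N m; "ee_pos": TCP position; "tcp_rot": TCP orientation; "wrist_force": force on the tool from outside, world axes, zero at the start; "torque": the same for the moment, N m; "opening": finger opening in m.
Only numpy, scipy, OpenCV 4.12 (cv2) and the standard library are available. Lean on these libraries where they do the work, as an engineer would, in place of code of your own. Each camera call takes 0.05 s, during which the arm holds its last target. There are 200 camera calls.

TASK

Slide the aluminium flange cover across the bench, without lifting it, until the whole of it lies on the black rubber mat, and let go of it there. Then, so that its bolts can be picked, turn the jar carousel until the one tall jar stands in line with the pointer on the carousel's base, and finish while still gripping the tall jar between the fingers so that the turntable is held still there. Leave the other things on the bench where they are.

Things in the scene. Friction and masses are not known exactly. Their poses are not given: they have to be found in the camera images.
- flange_hub (a point): aluminium flange cover, to be slid: flat disc of diameter 110, 10 thick, lying on the bench, with a round hub of diameter 36 rising 30 from its middle (hub top 40 above the bench). The point lies on the axis, 25 above the underside. z is up. Loose, 0.2 to 0.5 kg.
- mat: black rubber mat, square, 160 x 160, let in flush with the bench (nothing to climb; fixed). Origin at its centre at bench level; x and y along its sides.
- carousel: fixed round base of the jar carousel, diameter 230, 12 high. Origin under its centre, on the turning axis at bench level; its pointer lies along its -x direction, z up.
- pointer (a point): tip of the steel pointer, a bar 14 wide at bench level that sticks out from the carousel's base beyond the turntable; the tip is 175 from the turning axis, 10 above the bench.
- tall_jar_lid (a point): point on the axis of the tall jar, 122 above the bench: inside its lid, 15 under its top. The tall jar is round, diameter 44 from foot to lid; its foot is 22, its top 137 above the bench, 55 higher than the other jars. Held in its cup on the turntable: it can spin there but cannot be taken out.
- tall_jar: the same tall jar; origin at the centre of its foot, 22 above the bench, z up. It spins easily about its own axis in its cup.
- carton: bystander: cardboard box 90 x 120 x 80 high; origin under its centre
- spray_can: bystander: upright can, diameter 60, 180 high; origin under its centre
- bearing: bystander: steel bearing ring lying flat, outer diameter 62, 16 high; origin under its centre
- wrench: bystander: steel wrench lying flat on the bench towards the robot's left front; about 200 long along its x axis
- fitting: bystander: small stepped round brass fitting, diameter 30, 47 high, standing near the robot; origin under its centre
- mug: bystander: white mug, diameter 76, 90 high; origin under its centre
- flange: the same flange cover; origin under its centre
- turntable: grey turntable on that base, diameter 260, top 22 above the bench; five jars held on it, equally spaced, axes 95 from the turning axis: one tall, four squat (diameter 52, tops 82 above the bench); centre post diameter 24, also 82. Origin on the axis, x towards the tall jar. Turns either way (stop 40 degrees past the pointer), stays where left; about 1.5 N at a jar turns it.
Mind the look-alikes: they are no part of the job. Leave any pink look-alike of the flange alone.

How it is judged:
By the outcome, as a careful person would: the job done as asked, in the order asked, and still so for the second after the job is handed in, while the arm keeps its last pose, push and grip.
It also fails if it takes over 58 s, if anything falls off the work surface, if the arm or the gripper's body presses on something with over 40 N, if the wrist force passes 120 N, or if a joint passes its speed limit or range.

## Working session

There is one attempt and no reset: what is moved stays moved. The work goes in short steps, Python scripts to look and compute and a tool call to move; the robot and the scene stay as the last step left them, time stands still between calls to the robot, and variables do not carry over. Pictures are saved under pics/ and viewed, about 8 in all and at most 12, crops included, and the job is handed in when it is done.

Besides the shell and the picture viewer there is one more tool, called after "Request:" as name(argument=value, ...) on one line, values as JSON. apply_moves: Moves the arm, as the interface text tells. Its arguments: {"type":"object","properties":{"commands":{"type":"array"},"newtons":{"type":"number"}},"required":["commands"]}

```bash
mkdir -p pics; ls; cat > h.py <<'E'
import numpy as np, cv2
from workcell import bot, cams
def P(c,u,v):
    d=float(np.median(c["depth"][int(v)-1:int(v)+2,int(u)-1:int(u)+2]))
    K=np.array(c["camera_matrix"]);p=np.linalg.inv(K)@[u,v,1]*d
    return np.array(c["R"]).T@(p-np.array(c["t"]))
def pix(c,X):
    p=np.array(c["camera_matrix"])@(np.array(c["R"])@np.array(X)+np.array(c["t"]));return p[:2]/p[2]
def onz(c,u,v,z):
    R=np.array(c["R"]);t=np.array(c["t"]);o=-R.T@t
    r=R.T@np.linalg.inv(np.array(c["camera_matrix"]))@[u,v,1];return o+r*(z-o[2])/r[2]
def cloud(c):
    d=c["depth"];v,u=np.mgrid[0:400,0:640];K=np.array(c["camera_matrix"])
    p=np.stack([u,v,np.ones_like(u)],-1).astype(float)@np.linalg.inv(K).T*d[...,None]
    return (p-np.array(c["t"]))@np.array(c["R"])
E
python3 - <<'E'
from h import *
o=bot.get_obs();print({k:np.round(v,3) for k,v in o.items()})
np.set_printoptions(precision=3,suppress=True)
for n in("top","side"):
    c=cams.camera(n);cv2.imwrite(f"pics/{n}0.png",c["frame"]);print(n,"cam at",-np.array(c["R"]).T@np.array(c["t"]))
    for k in("flange_hub","mat","carousel","pointer","tall_jar_lid","tall_jar","flange"):
        for r in cams.spot_in(k,n)[:3]:
            b=r["rect"];u,v=(b[0]+b[2])/2,(b[1]+b[3])/2;print(k,np.round(b),round(r["confidence"],2),P(c,u,v))
E
```

```text
pics
{'time': np.float64(0.0), 'q': array([-69.673,   5.01 ,  10.035,  95.098,   0.   ,  90.   ]), 'qd': array([0.15 , 0.024, 0.01 , 0.014, 0.034, 0.038]), 'joint_efforts': array([-4.0000e-03, -5.2038e+01,  4.6481e+01,  1.6000e-02, -0.0000e+00,
        0.0000e+00]), 'ee_pos': array([ 0.191, -0.516,  0.231]), 'tcp_rot': array([-90.045,  89.927, 110.281]), 'wrist_force': array([-0.535,  0.123, -0.244]), 'torque': array([-0.014,  0.021,  0.019]), 'opening': np.float64(0.086)}
top cam at [0.222 0.058 1.474]
flange_hub [223. 289. 258. 324.] 0.88 [0.155 0.293 0.04 ]
flange_hub [275. 164. 309. 191.] 0.87 [0.547 0.143 0.041]
flange_hub [178. 259. 214. 299.] 0.64 [0.235 0.428 0.04 ]
mat [210. 184. 259. 232.] 0.94 [ 0.457  0.327 -0.001]
mat [277. 165. 310. 192.] 0.55 [0.543 0.137 0.041]
carousel [352. 132. 432. 224.] 0.57 [ 0.544 -0.168  0.042]
pointer [353. 130. 429. 222.] 0.73 [ 0.545 -0.162  0.065]
tall_jar_lid [364. 185. 382. 207.] 0.62 [ 0.47  -0.096  0.139]
tall_jar [363. 182. 386. 204.] 0.65 [ 0.478 -0.101  0.138]
tall_jar [322. 236. 331. 242.] 0.25 [0.353 0.037 0.047]
flange [223. 288.
[... 159 characters left out ...]
189 0.759 0.913]
flange_hub [260. 219. 295. 248.] 0.77 [0.547 0.16  0.031]
flange_hub [330. 342. 375. 393.] 0.61 [0.224 0.447 0.033]
flange_hub [279. 131. 352. 193.] 0.41 [ 0.55  -0.158  0.047]
mat [290.  84. 307. 130.] 0.69 [ 0.696 -0.358  0.111]
mat [242. 265. 324. 332.] 0.65 [ 0.452  0.332 -0.   ]
carousel [280. 134. 362. 197.] 0.78 [ 0.538 -0.177  0.022]
pointer [277. 130. 360. 195.] 0.7 [ 0.551 -0.186  0.023]
tall_jar_lid [324. 152. 335. 186.] 0.68 [ 0.475 -0.086  0.099]
tall_jar [322. 154. 337. 187.] 0.77 [ 0.473 -0.086  0.095]
flange [259. 220. 298. 251.] 0.94 [0.544 0.16  0.021]
flange [328. 341. 374. 391.] 0.82 [0.228 0.447 0.038]
flange [372. 304. 414. 348.] 0.6 [0.161 0.319 0.035]
```

```bash
python3 - <<'E'
import cv2
a=cv2.imread("pics/top0.png");cv2.imwrite("pics/a.png",cv2.resize(a[90:340,150:470],None,fx=2.4,fy=2.4,interpolation=cv2.INTER_CUBIC))
b=cv2.imread("pics/side0.png");cv2.imwrite("pics/b.png",cv2.resize(b[60:400,210:470],None,fx=1.7,fy=1.7,interpolation=cv2.INTER_CUBIC))
E
```

```text
(no output)
```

View pics/a.png

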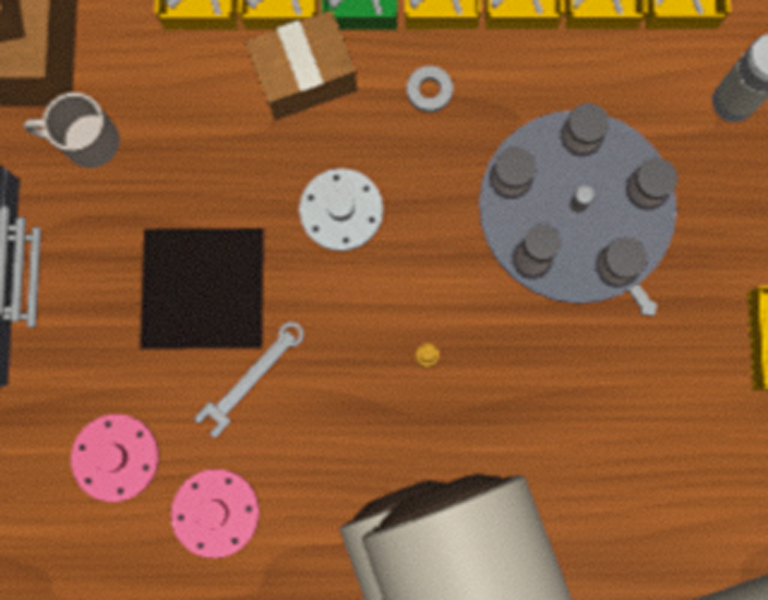

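View pics/b.png

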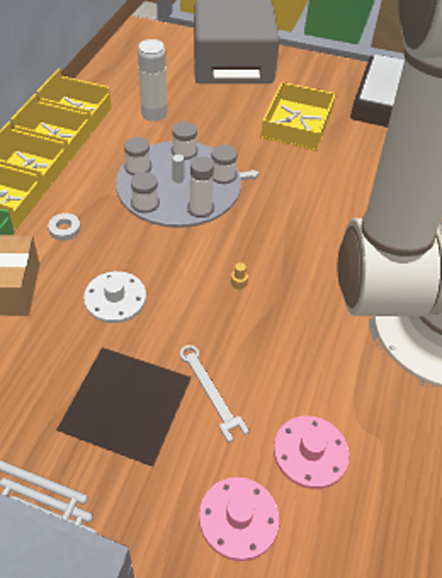

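Possible matches for the flange are the silver disc at top px (292,177), pink at (241,306) and pink at (197,280). I choose the silver one. The tall jar is at top px (374,194) and stands clearly taller in the side view. The pointer tip is near (421,219). Next I measure these.

```bash
cat > m.py <<'E'
from h import *
np.set_printoptions(precision=4,suppress=True)
def circ(p):
    c,r=cv2.minEnclosingCircle(p.astype(np.float32));return np.round([*c,r],4)
def near(W,xy,r): return np.hypot(W[...,0]-xy[0],W[...,1]-xy[1])<r
def flange(c,xy):
    W=cloud(c);out={}
    m=near(W,xy,.08)&(W[...,2]>.032)&(W[...,2]<.05);out["hub"]=(m.sum(),W[m].mean(0),circ(W[m][:,:2]))
    m=near(W,xy,.09)&(W[...,2]>.006)&(W[...,2]<.016);out["disc"]=(m.sum(),circ(W[m][:,:2]))
    return out
def jar(c,xy,r=.05):
    W=cloud(c);m=near(W,xy,r)&(W[...,2]>.125)&(W[...,2]<.15);return m.sum(),W[m].mean(0),circ(W[m][:,:2])
E
python3 - <<'E'
from m import *
for n in("top","side"):
    c=cams.camera(n);W=cloud(c);print(n,flange(c,(.547,.145)));print("jar",jar(c,(.475,-.095)))
    m=near(W,(.545,-.17),.17)&(W[...,2]>.017)&(W[...,2]<.027);print("turntable",m.sum(),circ(W[m][:,:2]))
    m=near(W,(.545,-.17),.14)&(W[...,2]>.076)&(W[...,2]<.09)
    l,k=cv2.connectedComponents(m.astype(np.uint8))
    for i in range(1,l):
        if (k==i).sum()>5: print(" squat",(k==i).sum(),W[k==i].mean(0))
    f=c["frame"].astype(int)
    m=(f.max(-1)<50)&near(W,(.457,.33),.14);m=cv2.morphologyEx(m.astype(np.uint8),cv2.MORPH_OPEN,np.ones((3,3)))
    ct=max(cv2.findContours(m,0,1)[0],key=cv2.contourArea);ct=np.array([onz(c,*q,0) for q in ct[:,0]])[:,:2]
    print("mat",cv2.minAreaRect(ct.astype(np.float32)))
    hsv=cv2.cvtColor(c["frame"],cv2.COLOR_BGR2HSV)
    ctr=np.array([.545,-.168]);d=np.hypot(W[...,0]-ctr[0],W[...,1]-ctr[1])
    m=(hsv[...,1]<70)&(hsv[...,2]>90)&(d>.134)&(d<.19)&(W[...,2]<.02)
    v,u=np.nonzero(m);
    q=np.array([onz(c,a,b,.01) for a,b in zip(u,v)]);print("pointer",len(q),q.mean(0), q[np.argmax(np.hypot(*(q[:,:2]-ctr).T))])
E
```

```text
top {'hub': (np.int64(106), array([0.5554, 0.1455, 0.0398]), array([0.556 , 0.1464, 0.0188])), 'disc': (np.int64(787), array([0.5466, 0.1449, 0.0895]))}
jar (np.int64(186), array([ 0.4848, -0.1042,  0.1368]), array([ 0.4862, -0.1046,  0.0227]))
turntable 3187 [ 0.5533 -0.1701  0.1349]
 squat 214 [ 0.6517 -0.174   0.0826]
 squat 215 [ 0.5936 -0.0787  0.0825]
 squat 223 [ 0.5787 -0.2579  0.0825]
 squat 48 [ 0.5575 -0.1665  0.0823]
 squat 234 [ 0.4762 -0.2155  0.0824]
 squat 12 [ 0.4708 -0.0938  0.0828]
mat ((0.45160993933677673, 0.3286796808242798), (0.15387237071990967, 0.15479730069637299), 0.23794499039649963)
pointer 76 [ 0.5084 -0.2162  0.01  ] [ 0.4129 -0.2598  0.01  ]
side {'hub': (np.int64(108), array([0.5548, 0.1472, 0.039 ]), array([0.5557, 0.1451, 0.0192])), 'disc': (np.int64(678), array([0.5509, 0.1434, 0.0817]))}
jar (np.int64(132), array([ 0.4839, -0.1012,  0.1353]), array([ 0.4826, -0.1053,  0.024 ]))
turntable 1603 [ 0.5588 -0.1654  0.1324]
 squat 118 [ 0.5776 -0.2572  0.0813]
 squat 121 [ 0.6507 -0.1722  0.0816]
 squat 130 [ 0.4753 -0.2138  0.0816]
 squat 29 [ 0.5569 -0.1643  0.0814]
 squat 145 [ 0.593  -0.0773  0.0817]
 squat 42 [ 0.48   -0.0894  0.0833]Traceback (most recent call last):
  File "<stdin>", line 11, in <module>
ValueError: max() iterable argument is empty
```

```bash
cat >> m.py <<'E'
from scipy.spatial.transform import Rotation as Ro
def tool(): 
    o=bot.get_obs();return np.array(o["ee_pos"]),Ro.from_euler("xyz",o["tcp_rot"],degrees=True).as_matrix()
def go(X):
    p,R=tool();return R.T@(np.array(X)-p)
E
python3 - <<'E'
from m import *
p,R=tool();print(R);print("to hub hover",go([.555,.146,.11]),"at .011",go([.555,.146,.011]))
c=cams.camera("top");f=c["frame"];cv2.imwrite("pics/c.png",np.hstack([cv2.resize(f[150:205,265:325],(480,440),interpolation=2),cv2.resize(f[200:230,390:430],(320,240),interpolation=2).copy() if 0 else cv2.resize(f[200:255,395:430],(280,440),interpolation=2)]))
E
```

```text
[[ 0.      0.3475 -0.9377]
 [-0.     -0.9377 -0.3475]
 [-1.      0.0001  0.    ]]
to hub hover [ 0.1213 -0.4941 -0.5712] at .011 [ 0.2203 -0.4941 -0.5712]
```

View pics/c.png

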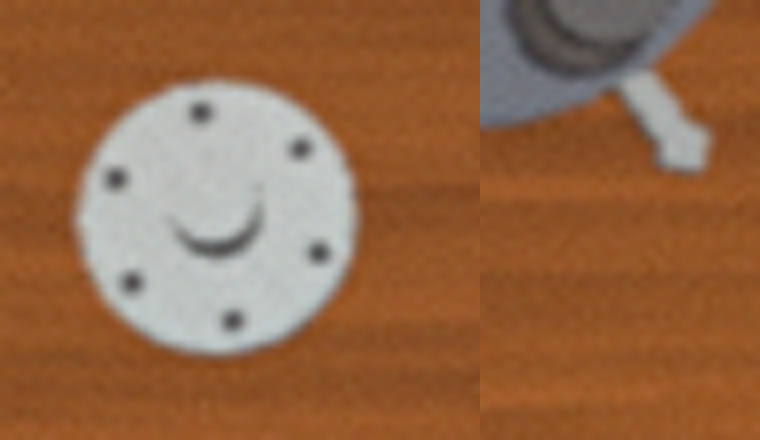

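The crop shows a silver six-bolt flange at top px ~(292,177), which is the real one. The pointer tip is at ~(422.7,221). I move to the hover pose above the hub.

Request:
apply_moves(commands=[[0,-0.494,-0.571,0,1],[0,-0.494,-0.571,0,1],[0,-0.494,-0.571,0,1],[0,-0.494,-0.571,0,1],[0,-0.494,-0.571,0,1],[0,-0.494,-0.571,0,1],[0,-0.494,-0.571,0,1],[0,-0.494,-0.571,0,1],[0,-0.494,-0.571,0,1],[0,-0.494,-0.571,0,1],[0,-0.494,-0.571,0,1],[0,-0.494,-0.571,0,1]])

```text
time: 2.15
ee_pos: [0.4808, 0.0122, 0.2316]
tcp_rot: [156.0, 90.0, -3.6]
wrist_force: [0.7, -1.1, 0.7]
opening: 0.0851
```

```bash
python3 - <<'E'
from m import *
print(go([.555,.146,.231]),go([.555,.146,.011]));print(tool()[1])
E
```

```text
[ 0.0006 -0.0997 -0.1161] [ 0.2206 -0.0997 -0.1159]
[[ 0.0008  0.3477 -0.9376]
 [-0.0001 -0.9376 -0.3477]
 [-1.      0.0003 -0.0008]]
```

Request:
apply_moves(commands=[[0,-0.1,-0.116,0,1],[0,-0.1,-0.116,0,1],[0,-0.1,-0.116,0,1],[0.04,-0.1,-0.116,0,1],[0.09,-0.1,-0.116,0,1],[0.13,-0.1,-0.116,0,1],[0.15,-0.1,-0.116,0,1],[0.15,-0.1,-0.116,0,1]])

```text
time: 2.95
ee_pos: [0.553, 0.1458, 0.0781]
tcp_rot: [-1.5, 89.7, -161.2]
wrist_force: [0.1, -0.8, 0.3]
opening: 0.0853
```

```bash
python3 - <<'E'
from m import *
c=cams.camera("side");W=cloud(c);print(flange(c,(.555,.146))["hub"])
print(go([.555,.146,.011]),tool()[0]);cv2.imwrite("pics/d.png",cv2.resize(c["frame"][160:280,210:350],None,fx=4,fy=4,interpolation=2))
c=cams.camera("top");e=onz(c,422.7,221.2,.01);print("tip",e,np.degrees(np.arctan2(e[1]+.166,e[0]-.557)),np.hypot(e[1]+.166,e[0]-.557))
E
```

```text
(np.int64(59), array([0.5487, 0.1489, 0.0386]), array([0.5556, 0.1455, 0.0187]))
[ 0.0697  0.0004 -0.0009] [0.5542 0.1461 0.0807]
tip [ 0.4123 -0.2651  0.01  ] -145.5914687941923 0.1753828958332794
```

View pics/d.png

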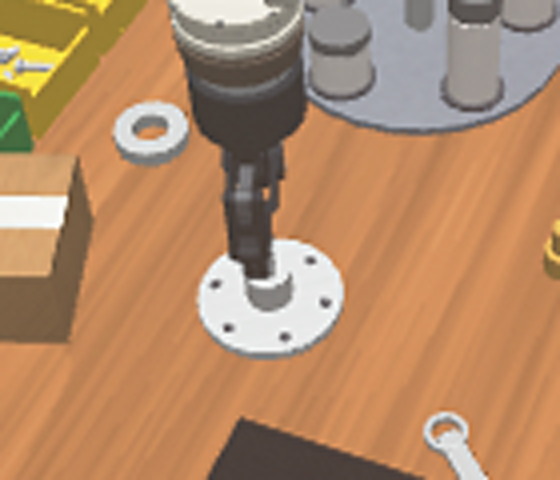

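The gripper is centred over the silver hub (crop ~(265,275)) with nothing in the way, so I descend.

Request:
apply_moves(commands=[[0.035,0,-0.001,0,1],[0.06,0,-0.001,0,1],[0.07,0,-0.001,0,1],[0.07,0,-0.001,0,1],[0.07,0,-0.001,0,-1],[0.07,0,-0.001,0,-1],[0.07,0,-0.001,0,-1],[0.07,0,-0.001,0,-1],[0.07,0,-0.001,0,-1],[0.07,0,-0.001,0,-1]], newtons=50)

```text
time: 4.05
ee_pos: [0.5569, 0.1468, 0.0139]
tcp_rot: [166.3, 89.8, 6.6]
wrist_force: [-0.3, -0.7, 5.1]
opening: 0.0349
```

```bash
python3 - <<'E'
from m import *
o=bot.get_obs();print(o["ee_pos"],o["opening"],o["wrist_force"]);p=tool()[0];print(go(p+[-.103,.183,0]))
E
```

```text
[0.5569 0.1468 0.0139] 0.03487430246408263 [-0.2913 -0.7211  5.1035]
[-0.0003 -0.2074  0.033 ]
```

Request:
apply_moves(commands=[[0.0,-0.015,0.0025,0,-1],[0.0,-0.035,0.006,0,-1],[0.0,-0.055,0.0095,0,-1],[0.0,-0.075,0.013,0,-1],[0.0,-0.095,0.016,0,-1],[0.0,-0.115,0.0195,0,-1],[0.0,-0.135,0.023,0,-1],[0.0,-0.155,0.0265,0,-1],[0.0,-0.175,0.03,0,-1],[0.0,-0.192,0.033,0,-1],[0.0,-0.207,0.035,0,-1],[0.0,-0.207,0.035,0,-1]])

```text
time: 5.25
ee_pos: [0.4958, 0.2384, 0.0153]
tcp_rot: [-99.9, 88.0, 104.8]
wrist_force: [4.7, -3.6, 7.0]
opening: 0.0347
```

```bash
python3 - <<'E'
from m import *
c=cams.camera("side");o=bot.get_obs();print(o["ee_pos"],o["opening"],o["wrist_force"],o["tcp_rot"])
print(flange(c,o["ee_pos"][:2]));cv2.imwrite("pics/e.png",cv2.resize(c["frame"][190:350,220:400],None,fx=3.5,fy=3.5,interpolation=2))
E
```

```text
[0.4958 0.2385 0.0153] 0.03425152545557503 [ 6.0191 -3.4313  7.9603] [-99.8587  87.9605 104.8425]
{'hub': (np.int64(23), array([0.4811, 0.2427, 0.0387]), array([0.4853, 0.2455, 0.0206])), 'disc': (np.int64(755), array([0.4889, 0.2441, 0.0625]))}
```

View pics/e.png

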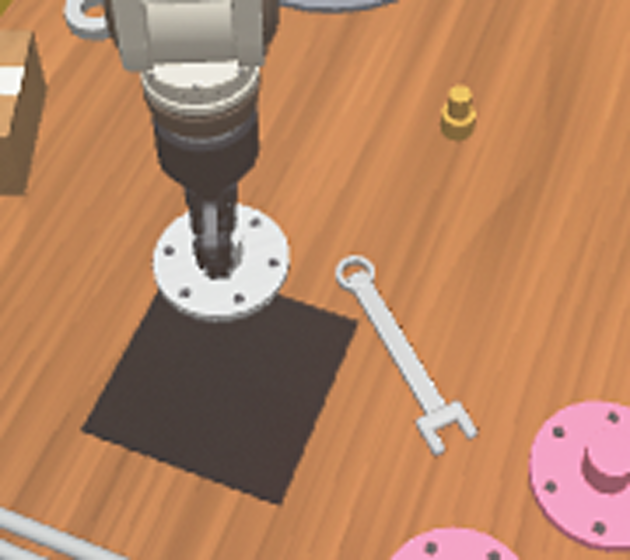

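The flange is half way and still gripped by the hub; it lies flat and clear of the wrench. The arm lagged behind the commands, so I check the joints before continuing.

```bash
python3 - <<'E'
from m import *
o=bot.get_obs();print(o["time"],o["ee_pos"],o["q"],o["qd"],o["joint_efforts"],o["wrist_force"],o["torque"]);p,R=tool();print(R);print(go([.4516,.329,p[2]]))
E
```

```text
5.3 [0.4958 0.2385 0.0153] [ 24.6454   6.117  -12.7113  70.8243   2.0097 179.9503] [-0.0059  0.1267 -0.0141  0.0005  0.008  -0.0704] [  2.4425 -47.7762  39.9973   1.2992   2.084    0.2069] [ 6.0191 -3.4313  7.9603] [-1.2761 -1.3013  0.1099]
[[-0.0091  0.4177 -0.9085]
 [ 0.0344 -0.9079 -0.4178]
 [-0.9994 -0.0351 -0.0061]]
[ 0.0035 -0.1007  0.0023]
```

Joint 6 is at its 180° limit, which stopped the slide and tilted the tool 2° sideways. I'll open, rise slightly, roll −90° about the hub and regrip. The tilt then lies about the jaw axis, so the disc stays flat.

Request:
apply_moves(commands=[[0,0,0,0,1],[0,0,0,0,1],[0,0,0,0,1],[-0.015,0,0,0,1],[-0.015,0,0,-0.15,1],[-0.015,0,0,-0.3,1],[-0.015,0,0,-0.45,1],[-0.015,0,0,-0.6,1],[-0.015,0,0,-0.75,1],[-0.015,0,0,-0.9,1],[-0.015,0,0,-1.05,1],[-0.015,0,0,-1.2,1]])

```text
time: 6.5
ee_pos: [0.496, 0.2381, 0.0313]
tcp_rot: [-169.5, 87.9, 104.3]
wrist_force: [0.2, -0.2, 0.1]
opening: 0.0852
```

Request:
apply_moves(commands=[[0,0,0,-0.15,1],[0,0,0,-0.3,1],[0,0,0,-0.4,1],[0,0,0,-0.4,1]])

```text
time: 6.9
ee_pos: [0.4961, 0.2383, 0.0322]
tcp_rot: [166.9, 87.9, 103.7]
wrist_force: [-0.1, -0.2, -0.2]
opening: 0.0856
```

```bash
python3 - <<'E'
from m import *
o=bot.get_obs();print(o["time"],o["q"],o["wrist_force"]);p,R=tool();print(p,R)
c=cams.camera("top");f=flange(c,(.495,.238));print(f)
c=cams.camera("side");f=flange(c,(.495,.238));print(f)
E
```

```text
6.9 [ 24.5972   5.5399 -11.4203  72.6476   2.044   87.7848] [-0.059  -0.2486 -0.201 ]
[0.4961 0.2383 0.0322] [[-0.0086  0.8925  0.451 ]
 [ 0.0353  0.451  -0.8918]
 [-0.9993  0.0082 -0.0354]]
{'hub': (np.int64(0), array([nan, nan, nan]), array([0., 0., 0.])), 'disc': (np.int64(16), array([0.4959, 0.2375, 0.0886]))}
{'hub': (np.int64(134), array([0.4946, 0.2399, 0.0399]), array([0.492 , 0.2455, 0.0479])), 'disc': (np.int64(828), array([0.4924, 0.24  , 0.0581]))}m.py:8: RuntimeWarning: Mean of empty slice.
  m=near(W,xy,.08)&(W[...,2]>.032)&(W[...,2]<.05);out["hub"]=(m.sum(),W[m].mean(0),circ(W[m][:,:2]))
  ret = um.true_divide(
```

Request:
apply_moves(commands=[[0.01,0,0,0,1],[0.018,0,0,0,1],[0.018,0,0,0,-1],[0.018,0,0,0,-1],[0.018,0,0,0,-1],[0.018,0,0,0,-1],[0.018,0,0,0,-1],[0.018,0,0,0,-1]], newtons=40)

```text
time: 7.8
ee_pos: [0.4961, 0.2389, 0.0144]
tcp_rot: [166.4, 87.9, 102.9]
wrist_force: [-0.6, -0.1, 3.6]
opening: 0.0349
```

```bash
python3 - <<'E'
from m import *
o=bot.get_obs();print(o["time"],o["opening"],o["q"],o["wrist_force"]);p,R=tool();print(p,R);print(go([.4516,.329,p[2]]))
E
```

```text
7.8 0.0348911088468325 [ 24.6596   6.1425 -12.7897  70.6448   2.0354  88.1262] [-0.5591 -0.0515  3.5528]
[0.4961 0.2389 0.0144] [[-0.0081  0.8946  0.4467]
 [ 0.0354  0.4467 -0.894 ]
 [-0.9993  0.0085 -0.0353]]
[ 0.0035  0.0004 -0.1004]
```

Request:
apply_moves(commands=[[0.001,0,-0.012,0,-1],[0.001,0,-0.03,0,-1],[0.002,0,-0.048,0,-1],[0.002,0,-0.066,0,-1],[0.003,0,-0.082,0,-1],[0.0035,0,-0.094,0,-1],[0.0035,0,-0.1,0,-1],[0.0035,0,-0.1,0,-1],[0.0035,0,-0.1,0,-1]])

```text
time: 8.7
ee_pos: [0.4513, 0.3288, 0.0145]
tcp_rot: [166.8, 87.9, 103.3]
wrist_force: [-0.9, 3.2, 1.7]
opening: 0.0348
```

```bash
python3 - <<'E'
from m import *
c=cams.camera("side");o=bot.get_obs();p=tool()[0];print(p,o["opening"],o["q"],o["wrist_force"],flange(c,p[:2]),go([.4516,.329,p[2]]))
cv2.imwrite("pics/f.png",cv2.resize(c["frame"][200:350,220:390],None,fx=3.5,fy=3.5,interpolation=2))
E
```

```text
[0.4514 0.3286 0.0144] 0.034522762332770726 [ 35.043    6.7956 -12.0735  70.3413   1.9819  98.512 ] [-1.9354  3.3089  1.3274] {'hub': (np.int64(196), array([0.4505, 0.3311, 0.0397]), array([0.4497, 0.333 , 0.0303])), 'disc': (np.int64(734), array([0.4469, 0.335 , 0.0575]))} [ 0.      0.0004 -0.0003]
```

View pics/f.png

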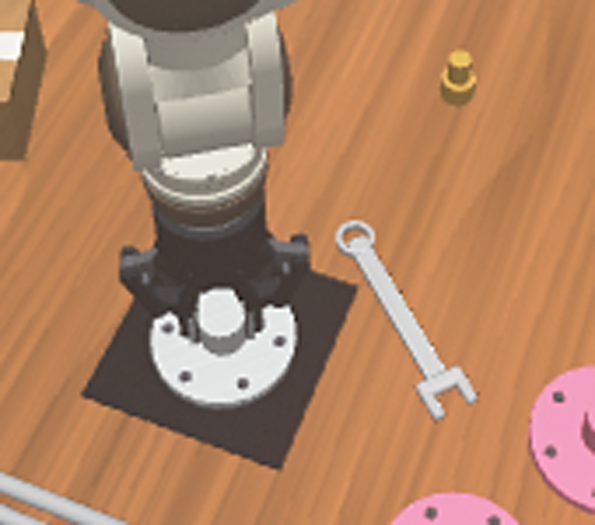

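The flange lies wholly on the mat (disc crop centre ~(223,345)), with black visible on the near sides. I release and rise.

Request:
apply_moves(commands=[[0,0,0,0,1],[0,0,0,0,1],[0,0,0,0,1],[0,0,0,0,1],[-0.03,0,0,0,1],[-0.08,0,0,0,1],[-0.13,0,0,0,1],[-0.18,0,0,0,1],[-0.2,0,0,0,1],[-0.2,0,0,0,1]])

```text
time: 9.75
ee_pos: [0.4542, 0.3219, 0.2183]
tcp_rot: [158.5, 87.7, 95.1]
wrist_force: [-0.5, 0.3, -0.3]
opening: 0.0855
```

```bash
python3 - <<'E'
from m import *
o=bot.get_obs();p,R=tool();print(o["time"],p,o["q"],R,go([.485,-.104,p[2]]))
c=cams.camera("side");print(flange(c,(.4516,.329)))
E
```

```text
9.75 [0.4542 0.3219 0.2183] [34.3074  4.4786  8.0672 92.4765  1.9853 97.795 ] [[-0.0035  0.8947  0.4466]
 [ 0.0395  0.4464 -0.894 ]
 [-0.9992  0.0145 -0.0369]] [-0.017  -0.1626  0.3945]
{'hub': (np.int64(149), array([0.4506, 0.3296, 0.0395]), array([0.4509, 0.3281, 0.018 ])), 'disc': (np.int64(1046), array([0.4595, 0.3282, 0.0629]))}
```

Request:
apply_moves(commands=[[-0.017,-0.163,0.394,0.12,1],[-0.017,-0.163,0.394,0.24,1],[-0.017,-0.163,0.394,0.36,1],[-0.017,-0.163,0.394,0.46,1],[-0.017,-0.163,0.394,0.46,1],[-0.017,-0.163,0.394,0.46,1],[-0.017,-0.163,0.394,0.46,1],[-0.017,-0.163,0.394,0.46,1],[-0.017,-0.163,0.394,0.46,1],[-0.017,-0.163,0.394,0.46,1],[-0.017,-0.163,0.394,0.46,1],[-0.017,-0.163,0.394,0.46,1]])

```text
time: 11.0
ee_pos: [0.4837, -0.1033, 0.2156]
tcp_rot: [-169.0, 87.8, 101.2]
wrist_force: [0.6, 0.5, -1.1]
opening: 0.0851
```

```bash
python3 - <<'E'
from m import *
o=bot.get_obs();p,R=tool();print(o["time"],p,o["q"],R,go([.485,-.104,p[2]]),go([.485,-.104,.098]))
c=cams.camera("side");print(jar(c,(.485,-.104)))
E
```

```text
11.0 [ 0.4837 -0.1033  0.2156] [-13.2223  -1.9958   1.1795  94.1      2.0317  76.5467] [[-0.0076  1.      0.0036]
 [ 0.0382  0.0039 -0.9993]
 [-0.9992 -0.0074 -0.0382]] [-0.      0.0013  0.0007] [0.1174 0.0022 0.0052]
(np.int64(136), array([ 0.484 , -0.1011,  0.1347]), array([ 0.4856, -0.1065,  0.0242]))
```

Request:
apply_moves(commands=[[0.03,0.002,0.005,0,1],[0.07,0.002,0.005,0,1],[0.1,0.002,0.005,0,1],[0.117,0.002,0.005,0,1],[0.117,0.002,0.005,0,1],[0.117,0.002,0.005,0,-1],[0.117,0.002,0.005,0,-1],[0.117,0.002,0.005,0,-1],[0.117,0.002,0.005,0,-1],[0.117,0.002,0.005,0,-1],[0.117,0.002,0.005,0,-1]], newtons=30)

```text
time: 12.15
ee_pos: [0.4856, -0.1036, 0.1002]
tcp_rot: [-172.9, 87.8, 97.3]
wrist_force: [-0.6, 1.2, 6.6]
opening: 0.0431
```

```bash
python3 - <<'E'
from m import *
c=cams.camera("top");f=c["frame"]
cv2.imwrite("pics/g.png",cv2.resize(f[125:240,340:440],None,fx=5,fy=5,interpolation=2))
o=bot.get_obs();p,R=tool();print(o["time"],p,o["opening"],o["wrist_force"],o["q"])
C=np.array([.557,-.166]);d=p[:2]-C;a=np.degrees(np.arctan2(d[1],d[0]));print("jar ang",a%360,np.hypot(*d))
# pointer axis: centre of the bar across, at radii beyond table
for n in("top","side"):
    if n=="side": c=cams.camera(n)
    h=cv2.cvtColor(c["frame"],cv2.COLOR_BGR2HSV);v,u=np.mgrid[0:400,0:640]
    q=np.array([onz(c,a,b,.008)[:2] for a,b in zip(u.ravel(),v.ravel())]).reshape(400,640,2)
    e=q-C;r=np.hypot(e[...,0],e[...,1]);t=np.degrees(np.arctan2(e[...,1],e[...,0]))%360
    for lo,hi in((.138,.15),(.15,.16),(.16,.176)):
        m=(h[...,1]<110)&(h[...,2]>110)&(r>lo)&(r<hi)&(t>195)&(t<235);print(n,lo,m.sum(),t[m].mean(),t[m].min() if m.any() else 0,t[m].max() if m.any() else 0)
for g in (205,210,214,200,190,180,170,160,150): 
    x=C+.095*np.array([np.cos(np.radians(g)),np.sin(np.radians(g))]);print(g,go([*x,p[2]]))
E
```

```text
12.2 [ 0.4856 -0.1036  0.1002] 0.043209999078115416 [-1.8265  2.3166  6.7736] [-13.2208  -2.0948 -11.6551  81.215    2.0601  76.512 ]
jar ang 138.82526283392178 0.09483929543839197
top 0.138 71 206.55349045746763 195.07970363189716 218.3559366116527
top 0.15 62 206.547606020552 195.17610818195232 218.1782083381131
top 0.16 96 205.54674362443586 195.260801052089 218.32135057712807
side 0.138 21 215.76471187076805 208.71628673305733 232.48251078622283
side 0.15 14 213.5407332481164 208.54077245053386 218.4680306512937
side 0.16 18 213.88123947131095 208.21307099928282 218.08392370796292
205 [-0.0038 -0.0152  0.1024]
210 [-0.0041 -0.0114  0.1098]
214 [-0.0043 -0.0079  0.1154]
200 [-0.0035 -0.0183  0.0948]
190 [-0.0029 -0.0225  0.0788]
180 [-0.0022 -0.0239  0.0623]
170 [-0.0016 -0.0224  0.0458]
160 [-0.001  -0.018   0.0298]
150 [-0.0005 -0.011   0.0149]
```

View pics/g.png

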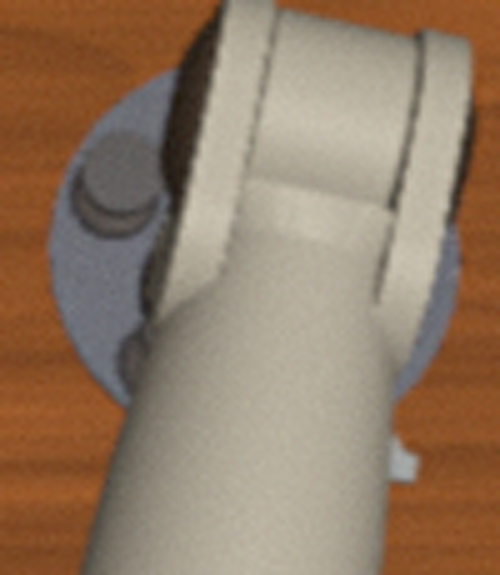

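The jar is gripped at an opening of 43 mm. The picture shows only the arm covering the carousel, with the pointer tip peeking out at crop (405,465). I turn along the arc.

Request:
apply_moves(commands=[[0,-0.006,0.0075,0,-1],[-0.0005,-0.011,0.015,0,-1],[-0.001,-0.0145,0.0225,0,-1],[-0.001,-0.018,0.03,0,-1],[-0.0015,-0.0224,0.046,0,-1],[-0.0022,-0.0239,0.0623,0,-1],[-0.0029,-0.0225,0.0788,0,-1],[-0.0032,-0.0206,0.087,0,-1],[-0.0035,-0.0183,0.0948,0,-1],[-0.0038,-0.0152,0.1024,0,-1],[-0.0038,-0.0152,0.1024,0,-1]])

```text
time: 13.35
ee_pos: [0.4721, -0.2072, 0.1003]
tcp_rot: [-176.6, 87.8, 93.6]
wrist_force: [7.1, 2.8, -4.3]
opening: 0.0432
```

```bash
python3 - <<'E'
from m import *
C=np.array([.557,-.166])
c=cams.camera("top");W=cloud(c);c0=cv2.imread("pics/top0.png");v,u=np.mgrid[0:400,0:640]
f=c0.astype(int);sub=(slice(200,235),slice(395,430))
q=np.array([onz(c,a,b,.008)[:2] for a,b in zip(u[sub].ravel(),v[sub].ravel())]).reshape(35,35,2)
e=q-C;r=np.hypot(e[...,0],e[...,1]);t=np.degrees(np.arctan2(e[...,1],e[...,0]))%360
h=cv2.cvtColor(c0,cv2.COLOR_BGR2HSV)[sub]
for lo,hi in((.138,.148),(.148,.158),(.158,.168),(.168,.178)):
    m=(h[...,1]<120)&(h[...,2]>100)&(r>lo)&(r<hi);print(lo,m.sum(),t[m].mean(),t[m].min(),t[m].max())
o=bot.get_obs();p,R=tool();print(o["time"],p,o["opening"],o["wrist_force"],o["q"])
d=p[:2]-C;print("ang",np.degrees(np.arctan2(d[1],d[0]))%360,np.hypot(*d))
c=cams.camera("side");print(jar(c,p[:2]))
for g in(208,211,213,214): 
    x=C+.095*np.array([np.cos(np.radians(g)),np.sin(np.radians(g))]);print(g,go([*x,p[2]]))
cv2.imwrite("pics/i.png",cv2.resize(c["frame"][110:215,260:400],None,fx=5,fy=5,interpolation=2))
E
```

```text
0.138 18 214.21044048575433 211.01354132173594 217.69655708419876
0.148 19 214.16401803172272 210.71351692760095 217.27640986141498
0.158 24 214.47658291720055 210.19141939938996 218.32135057712807
0.168 8 213.9218744155334 211.45783845473053 216.2398167454712
13.4 [ 0.4719 -0.2068  0.1003] 0.04296158424117165 [ 7.3361  2.4532 -4.5291] [-24.7394   0.7486  -8.8274  81.4816   1.9391  65.0148]
ang 205.6284023624689 0.09438563637199832
(np.int64(175), array([ 0.4704, -0.2028,  0.1362]), array([ 0.4698, -0.2001,  0.0476]))
208 [-0.0002  0.0013  0.0039]
211 [-0.0003  0.0037  0.0083]
213 [-0.0004  0.0055  0.0111]
214 [-0.0005  0.0064  0.0125]
```

View pics/i.png

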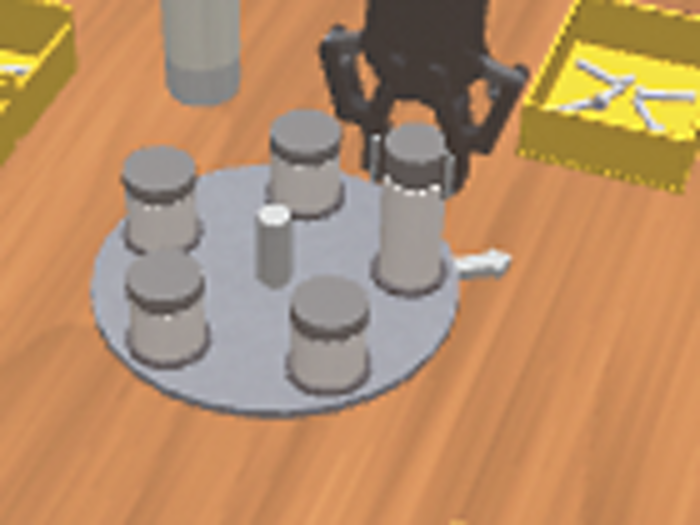

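The tall jar is held at crop (413,150) and the pointer tip is at (505,262), a few degrees further on. I continue to 214°.

Request:
apply_moves(commands=[[0,0.001,0.004,0,-1],[-0.0003,0.0037,0.0083,0,-1],[-0.0005,0.0064,0.0125,0,-1],[-0.0005,0.0064,0.0125,0,-1],[-0.0005,0.0064,0.0125,0,-1]])

```text
time: 13.95
ee_pos: [0.4791, -0.2193, 0.1003]
tcp_rot: [-179.0, 87.7, 91.2]
wrist_force: [7.8, 3.7, -4.2]
opening: 0.043
```

```bash
cat > chk.py <<'E'
from m import *
C=np.array([.557,-.166]);o=bot.get_obs();p,R=tool();print(o["time"],p,o["opening"],o["wrist_force"])
d=p[:2]-C;print("ang",np.degrees(np.arctan2(d[1],d[0]))%360,np.hypot(*d))
A=[]
c=cams.camera("side");W=cloud(c)
m=near(W,C,.14)&(W[...,2]>.076)&(W[...,2]<.09)
l,k=cv2.connectedComponents(m.astype(np.uint8))
for i in range(1,l):
    if (k==i).sum()>80:
        x=W[k==i].mean(0)[:2]-C;a=np.degrees(np.arctan2(x[1],x[0]))%360;print("squat",(k==i).sum(),a,np.hypot(*x),"-> tall",a%72+144)
cv2.imwrite("pics/j.png",cv2.resize(c["frame"][110:215,260:400],None,fx=5,fy=5,interpolation=2))
print(flange(c,(.451,.329)))
E
python3 chk.py
python3 - <<'E'
import numpy as np
C=np.array([.557,-.166])
for x in([.5776,-.2572],[.6507,-.1722],[.4753,-.2138],[.593,-.0773],[.6517,-.174],[.5936,-.0787],[.5787,-.2579],[.4762,-.2155],[.4848,-.1042]):
    e=np.array(x)-C;print((np.degrees(np.arctan2(e[1],e[0]))%72)+72)
E
```

```text
13.95 [ 0.4791 -0.2193  0.1003] 0.0429939102879791 [ 7.7906  3.7096 -4.1923]
ang 214.3532112540292 0.09438814469351305
squat 110 286.4586161654562 0.09373026344168173 -> tall 214.4586161654562
squat 128 359.3762237762378 0.09448516917425502 -> tall 215.3762237762378
squat 150 71.07838033395103 0.09583185619652523 -> tall 215.07838033395103
squat 149 141.86661598000308 0.09632379641637746 -> tall 213.86661598000308
{'hub': (np.int64(149), array([0.4505, 0.3294, 0.0395]), array([0.4518, 0.3289, 0.0186])), 'disc': (np.int64(1038), array([0.444 , 0.3368, 0.0685]))}
138.72821216919607
140.21433562286916
138.3305077117499
139.9096132807158
139.17127225428584
139.2544253522575
139.2856866715622
139.49262562986294
139.43794007576074
```

View pics/j.png

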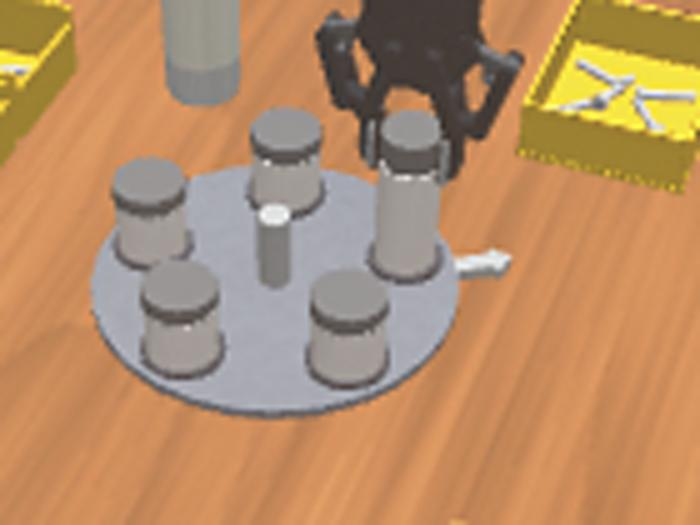

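Request:
apply_moves(commands=[[0,0,-0.001,0,-1],[0,0,-0.001,0,-1],[0,0,-0.001,0,-1],[0,0,-0.001,0,-1]])

```text
time: 14.4
ee_pos: [0.4788, -0.2186, 0.1003]
tcp_rot: [-178.4, 87.8, 91.8]
wrist_force: [1.3, -0.7, -2.0]
opening: 0.043
```

```bash
python3 chk.py; python3 - <<'E'
from m import *
c=cams.camera("side");C=[.557,-.166]
for g in (213,214,215):
    e=np.array([np.cos(np.radians(g)),np.sin(np.radians(g))])
    print(g,"tip px",pix(c,[*(C+.175*e),.01]),"lid px",pix(c,[*(C+.095*e),.137]))
print("post top",pix(c,[*C,.082]))
im=cv2.resize(c["frame"][110:215,260:400],None,fx=5,fy=5,interpolation=2)
S=lambda X:tuple(int(round(a)) for a in (pix(c,X)-[260,110]+.5)*5)
e=np.array([np.cos(np.radians(214)),np.sin(np.radians(214))])
cv2.line(im,S([*(C+.13*e),.012]),S([*(C+.175*e),.01]),(0,0,255),1)
for z,r in((.137,.022),(.03,.022)):
    cv2.polylines(im,[np.array([S([*(C+.095*e+r*np.array([np.cos(a),np.sin(a)])),z]) for a in np.linspace(0,6.28,40)])],True,(0,255,0),1)
cv2.imwrite("pics/k.png",im)
E
```

```text
14.4 [ 0.4788 -0.2186  0.1003] 0.04297004778623176 [ 1.2594 -0.7206 -2.0467]
ang 213.8998913576835 0.09422936695194961
squat 119 285.6582991885477 0.09336724902377895 -> tall 213.6582991885477
squat 123 358.5992967237572 0.09389534755369996 -> tall 214.59929672375722
squat 142 70.37314578993087 0.0951092805493644 -> tall 214.37314578993087
squat 148 141.3715453097661 0.09655654249437817 -> tall 213.3715453097661
{'hub': (np.int64(147), array([0.4503, 0.3294, 0.0397]), array([0.4514, 0.3279, 0.0179])), 'disc': (np.int64(1034), array([0.4598, 0.3396, 0.0691]))}
213 tip px [362.0768 161.5779] lid px [342.2916 135.9706]
214 tip px [361.8299 161.0304] lid px [342.1636 135.6709]
215 tip px [361.5697 160.4868] lid px [342.0275 135.3729]
post top [314.4227 152.5417]
```

View pics/k.png

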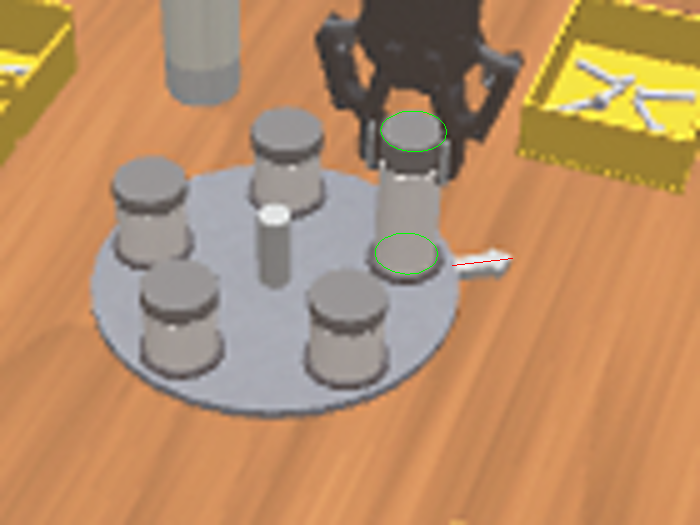

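The model drawn at 214° fits both the tall jar's lid (413,131) and the pointer (480,262), within about 3 crop pixels. The jar is still gripped, so I hand in.

```bash
python3 -c "
from h import *
print(bot.job_done());o=bot.get_obs();print(o['time'],o['opening'],o['wrist_force'])"
```

```text
the job is handed in; nothing more can be done
None
the job is handed in; nothing more can be done
```

I slid the silver flange onto the black mat by its hub and let go of it there. I then turned the carousel about 75° until the tall jar was in line with the pointer, and handed in at about 14.5 s still gripping the jar.

**Flange:** the hub measures (0.450, 0.329) against the mat centre (0.452, 0.329). That leaves about 25 mm of mat all round the disc.

**Carousel:** the tall jar sits at 213.9–214.0°. The pointer measures 214.2° from the top camera and 213.7° from the side camera, so they agree to about half a degree. The grip opening is 43 mm on the 44 mm jar, and wrist force is under 3 N.

**What went wrong:**
- **Joint limit:** joint 6 reached its 180° limit half way through the slide and tilted the tool about 2°. I opened the gripper, rolled it −90° so the tilt would not lift the disc, regripped and finished the slide. The disc edge may have risen a millimetre or two before I regripped. The tilt stayed to the end, including at the jar.
- **Side overlay:** in the last side-view check, the drawn model sat about 3 crop pixels off both the jar and the pointer.
- **Bystanders:** I did not measure the other objects again. Nothing in the pictures or the forces suggested any were touched.

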